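# Unclamp the coated test panel and lay it on the drying rack

### The job

The red-coated test panel has been sprayed: flip the arm of the toggle clamp that holds it up and over past centre so that it stays open. Then lift the red panel out and set it down (do not drop it) flat on the drying rack, centred and bridging squarely across both white rails. Leave that clamp open, and leave the other clamp, on the bare metal panel, shut throughout.

Things in the scene. Friction and masses are not known exactly. Their poses are not given: they have to be found in the camera images.
- clamp_knob (a point): Centre of the 30 mm orange ball ending the arm of the red panel's clamp (the twin clamp looks alike). Shut: arm level, 85 mm above the bench, 33 mm over the panel, z axis up. Hinge: 125 mm from the ball along this point's x (away from the robot), hinge axis along y. Ball swings up and over the hinge; the 14 mm wide, 220 g arm falls shut before upright, falls open past it, to its stop at 126 deg.
- red_panel_centre (a point): Centre of the loose red panel, 100 (x) x 45 (y) x 12 (z) mm, 100 to 210 g. It starts flat, centre 46 mm above the bench, on a 28 mm wide pedestal, so both long edges overhang, 28 mm clear of the 12 mm base plate. End stops 3 mm beyond its short ends reach 6 mm up them. The 97 mm high hinge bracket begins 64 mm from its centre along x; the clamp's foot presses its middle.
- other_knob (a point): Centre of the orange ball on the twin clamp, in a fixture that looks the same but holds a bare aluminium panel of the same size. Same dimensions and axes as clamp_knob; this clamp stays shut.
- rack_mid (a point): Middle of the fixed drying rack at rail-top height, 30 mm above the bench. Blue base 120 (x) x 150 (y) x 6 mm; two white rails 10 mm wide, 140 mm long, run along y at x = -35 and +35 mm, tops 24 mm above the base, 60 mm free between them for fingers. The panel belongs with its length along x (either way round) bridging both rails, its centre 6 mm above this point.

How it is judged:
On the way, in this order (a step that is already met when the one before it is completed fails the run):
1. the red panel's clamp arm has been flipped up past centre (over 100 degrees from shut) with the panel still in its seat (moved less than 15 mm) (angle between clamp_knob's own z axis and vertical above 1.75 rad and distance of red_panel_centre from where it was at the start of the episode below 0.015 m), for 0.2 s.
2. the red panel has been lifted out (centre more than 75 mm above the bench) (height (world z) of red_panel_centre above 0.075 m), for 0.1 s.
3. the red panel has been lowered onto the rack in the grip: still held by the fingers with its underside within 15 mm of the rail tops, within 25 mm of the middle (contact force between the fingers and red_panel above 0.5 N and z of red_panel_centre in the frame of rack_mid below 0.021 m and horizontal distance between red_panel_centre and rack_mid below 0.025 m), for 0.04 s.
At the end, for the whole second after the job is handed in: The red panel rests flat (0.1 rad) on both rails, centre within 25 mm of the rack's middle and 5 mm of its resting height, square to the rails within 0.3 rad; its clamp stands open past 100 degrees; the other clamp is shut (within 0.15 rad) (horizontal distance between red_panel_centre and rack_mid below 0.025 m and z of red_panel_centre in the frame of rack_mid between 0.001 and 0.011 m and angle between red_panel_centre's own z axis and vertical below 0.1 rad and angle between the x axis of red_panel_centre and the x axis of rack_mid, either way round below 0.3 rad and linear speed of red_panel below 0.02 m/s and angle between clamp_knob's own z axis and vertical above 1.75 rad and angle between other_knob's own z axis and vertical below 0.15 rad); the robot touches nothing.
It fails at once if the other clamp, on the bare panel, is opened by more than 0.25 rad (angle between other_knob's own z axis and vertical above 0.25 rad).
It also fails if it takes over 56 s, if anything falls off the work surface, if the arm or the gripper's body presses on something with over 40 N, if the wrist force passes 120 N, or if a joint passes its speed limit or range.

### The arm

A 7-joint arm with a two-finger parallel gripper is mounted at the origin on the work surface. World frame = base frame: x ahead of the robot, y to its left, z up, the work surface at z = 0. Lengths are in m, angles in rad, forces in N, time in s.
With the tool pointing down it reaches from about 0.4 to 0.85 m from the base axis. Payload 10.4 kg.
Tool frame: the origin (TCP) lies midway between the tips of the shut fingers; the grasp point (between the pads) lies 19 mm behind it (grip_point_offset is the distance from the TCP to the grasp point, in m); y points along the fingers, z is the direction in which the jaws open and shut, and the axes are right-handed (so a half turn about y gives the same grasp; the last joint's range is limited). The gripper opens to 85 mm and grips with 20 to 120 N. Pads are 22 mm wide; open, the fingers measure 114 mm over their backs; the gripper's body (76 mm by 85 mm) begins 54 mm behind the grasp point. The pads swing forward as they close: fully open they stand 13 mm farther back than shut.
Start: joints at [-1.263, 0.332, -0.065, 1.46, 0.022, 1.35, -0.088], TCP at [0.203, 0.591, 0.231] pointing down, gripper open.
Joint ranges: [-2.6, 2.6], [-0.5, 2.12], [-1.47, 1.34], [0.16, 2.42], [-1.27, 4.41], [0.06, 2.06], [-2.6, 2.6]. Speed limits (rad/s): [2.22, 2.22, 2.79, 2.79, 3.14, 3.14, 3.14].

### API

Orientations are given as a unit quaternion [x, y, z, w].
In Python, from workcell import * gives the robot as it stands.
- The arm moves only by the tool send_rows, never from a script. Its argument "motion" is a list of rows, each a list of 7 numbers: the opening in per cent of the stroke, from 0 (shut) to 100 (fully open), then the shift along the tool's x, y, z in m, then the turn, a rotation vector about the tool's x, y, z in rad. In form: [[claw, tx, ty, tz, ax, ay, az], ...]. A call has 1 to 10 rows; each row is the pose to reach, as a shift and turn from the pose commanded when the call began, along the tool's axes at that moment; what a row does not reach only later rows make up. A row lasts 1/12 s, in which the tool goes at most 41.7 mm and 7.16 degrees, less where a joint would pass 70% of its speed; a pose out of reach is approached as far as the arm can. A call with a gripper value outside its range is refused whole. The fingers move at their own pace and stop on an object; "squeeze" is the grip in N (left out, the last holds). Time passes only in rows, so rows that repeat a pose let the fingers close. It gives the time, the measured TCP pose, the force and the opening at its end, in the units of the state.
- get_obs(): the state, without advancing time (a new reading comes with each control period).
- camera(name): name is "scene" or "top"; returns a dict with "pixels" (420x560x3 uint8, red, green, blue), "range_z" (420x560 float32, m along the optical axis (not along the pixel's ray), 0 where there is no reading), "fovy" (degrees; the focal length in pixels is half the picture's height over the tangent of half this angle, whatever the lens; pixels are square), "cx", "cy" (the principal point, pixels), "view" (4x4, takes a point from world to camera coordinates). Camera axes: x right, y down, z forward; pixel columns grow to the right and rows downward; lengths in m; the calibration is good to about 2 mm. A picture is of the moment at which its call begins.
- hand_in(): hands the job in, once; it reports no verdict.
The state is a dict: "clock": time; "joint_pos": joint angles; "joint_velocities": joint speeds; "tau": joint torques, N m; "position": TCP position; "ee_rot": TCP orientation; "ft_force": force on the tool from outside, world axes, zero at the start; "torque": the same for the moment, N m; "grip_width": opening from 0.0 (shut) to 1.0 (fully open).
Only numpy, scipy, OpenCV 4.12 (cv2) and the standard library are available. Lean on these libraries where they do the work, as an engineer would, in place of code of your own. Each camera call takes 0.05 s, during which the arm holds its last target.

## Working session

There is one attempt and no reset: what is moved stays moved. The work goes in short steps, Python scripts to look and compute and a tool call to move; the robot and the scene stay as the last step left them, time stands still between calls to the robot, and variables do not carry over. Pictures are saved under pics/ and viewed, and the job is handed in when it is done.

Besides the shell and the picture viewer there is one more tool, called after "Emit:" by a JSON object that holds its "fn" and its "kwargs", one argument or row to a line. send_rows: Moves the arm, as the interface text tells. Its arguments: {"type":"object","properties":{"motion":{"type":"array"},"squeeze":{"type":"number"}},"required":["motion"]}

```bash
mkdir -p pics; ls
python3 - <<'E'
from workcell import *
import cv2,numpy as np
o=get_obs()
for k,v in o.items(): print(k,np.round(v,4))
for n in("scene","top"):
    c=camera(n); cv2.imwrite(f"pics/{n}0.png",c["pixels"][:,:,::-1]); np.savez(f"pics/{n}0.npz",**c)
    print(n,c["fovy"],c["cx"],c["cy"],np.round(c["view"],3).tolist())
E
```

```text
pics
clock 0.0
joint_pos [-1.2626  0.3329 -0.0647  1.461   0.0216  1.3499 -0.0885]
joint_velocities [-0.     -0.0011 -0.0009  0.0005 -0.0005 -0.0009 -0.0003]
tau [-1.10000e-03 -6.25460e+01  4.85000e-02 -3.91599e+01  1.62000e-02
  1.02000e-02 -0.00000e+00]
position [0.2029 0.5907 0.2305]
ee_rot [ 0.698  -0.1165  0.1164 -0.6969]
ft_force [ 0.4464  0.0591 -0.4894]
torque [ 0.0137 -0.0317  0.0365]
grip_width 0.9959
scene 42.723099480766436 280.3131793482134 210.69812874352414 [[0.892, 0.451, 0.014, -0.43], [0.37, -0.714, -0.594, -0.123], [-0.258, 0.535, -0.804, 1.105], [0.0, 0.0, 0.0, 1.0]]
top 54.26633594491104 280.51535059047666 214.62133095784188 [[0.01, -0.999, -0.031, 0.012], [-0.991, -0.006, -0.131, 0.503], [0.13, 0.032, -0.991, 0.692], [0.0, 0.0, 0.0, 1.0]]
```

View pics/scene0.png

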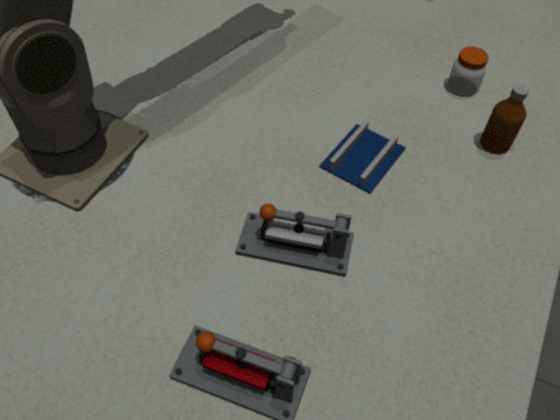

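View pics/top0.png

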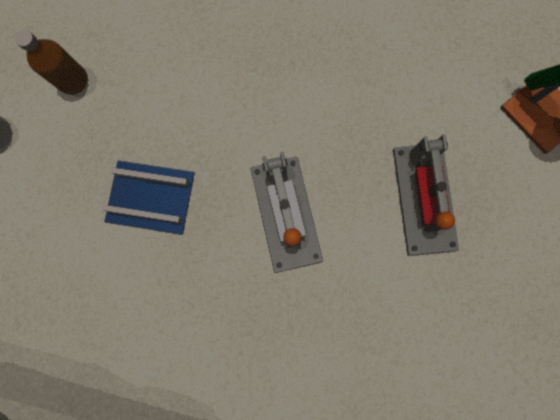

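The scene view shows the red fixture's ball at (205,342), the aluminium twin's ball at (268,212) and the rack at (363,157). In the top view they are at (445,220), (292,237) and (150,198).

```bash
cat > h.py <<'E'
import numpy as np,cv2
def load(n): return dict(np.load(n))
def foc(c): return c["pixels"].shape[0]/2/np.tan(np.radians(float(c["fovy"]))/2)
def ray(c,p):
    f=foc(c);V=c["view"];R=V[:3,:3];o=-R.T@V[:3,3]
    d=R.T@np.array([(p[0]-c["cx"])/f,(p[1]-c["cy"])/f,1.]);return o,d
def plane(c,p,z):
    o,d=ray(c,p);return o+d*(z-o[2])/d[2]
def tri(c1,p1,c2,p2):
    o1,d1=ray(c1,p1);o2,d2=ray(c2,p2);d1/=np.linalg.norm(d1);d2/=np.linalg.norm(d2)
    s=np.linalg.lstsq(np.c_[d1,-d2],o2-o1,rcond=None)[0]
    a=o1+s[0]*d1;b=o2+s[1]*d2;return (a+b)/2,np.linalg.norm(a-b)
def proj(c,P):
    q=c["view"][:3,:3]@P+c["view"][:3,3];f=foc(c);return q[:2]/q[2]*f+[c["cx"],c["cy"]]
def cloud(c):
    f=foc(c);h,w=c["range_z"].shape;v,u=np.mgrid[:h,:w];z=c["range_z"]
    P=np.stack([(u-c["cx"])/f*z,(v-c["cy"])/f*z,z],-1)-c["view"][:3,3]
    return P@c["view"][:3,:3]
def blobs(c,lo,hi,amin=40):
    hsv=cv2.cvtColor(c["pixels"],cv2.COLOR_RGB2HSV);m=cv2.inRange(hsv,np.array(lo),np.array(hi))
    n,l,s,ce=cv2.connectedComponentsWithStats(m)
    return m,l,[(i,s[i][4],ce[i]) for i in range(1,n) if s[i][4]>=amin]
E
python3 - <<'E'
from h import *
np.set_printoptions(precision=4,suppress=True)
C={n:load(f"pics/{n}0.npz") for n in("scene","top")}
S,T=C["scene"],C["top"]
for n,c in C.items():
    P=cloud(c)
    for nm,lo,hi in(("orange",(6,180,120),(15,255,255)),("red",(0,200,60),(3,255,255)),("blue",(100,120,40),(125,255,255))):
        m,l,b=blobs(c,lo,hi)
        for i,a,ce in b:
            k=(l==i); cs=cv2.findContours(k.astype('uint8'),0,1)[0];(u,r)=cv2.minEnclosingCircle(cs[0])[0:2]
            pts=P[k&(c["range_z"]>0)]
            print(n,nm,a,ce,"circ",np.array(u),round(r,1),"cloud med",np.median(pts,0),cv2.minAreaRect(cs[0]))
E
python3 - <<'E'
import cv2
a=cv2.imread('pics/top0.png')
cv2.imwrite('pics/crop1.png',cv2.resize(a[130:280,90:480],None,fx=2,fy=2,interpolation=cv2.INTER_CUBIC))
a=cv2.imread('pics/scene0.png')
cv2.imwrite('pics/crop2.png',cv2.resize(a[110:420,160:420],None,fx=1.9,fy=1.9,interpolation=cv2.INTER_CUBIC))
E
```

```text
scene orange 336 [473.5893  54.9077] circ [473.5  55.5] 13.7 cloud med [0.663  0.5715 0.0896] ((473.6470947265625, 54.911766052246094), (27.406526565551758, 15.037208557128906), 14.03624439239502)
scene orange 60 [268.1167 208.1667] circ [268.3571 207.6429] 4.7 cloud med [ 0.4622 -0.0084  0.0979] ((268.5, 208.5), (7.0, 9.0), 90.0)
scene orange 91 [205.4176 338.8132] circ [205.5 338.5] 5.7 cloud med [ 0.4902 -0.2549  0.0982] ((205.0, 339.0), (10.0, 10.0), 90.0)
scene blue 2054 [363.1251 159.5662] circ [361.5 156.5] 42.6 cloud med [0.5416 0.2496 0.0056] ((361.9222717285156, 156.7322540283203), (64.5333023071289, 56.64735794067383), 28.810794830322266)
top orange 116 [447.1897 218.6121] circ [447. 219.] 6.4 cloud med [ 0.4897 -0.2503  0.0981] ((447.0, 218.5), (11.0, 12.0), 90.0)
top orange 122 [291.8607 235.4836] circ [291.9445 235.5   ] 6.2 cloud med [ 0.4612 -0.0047  0.0982] ((292.0, 235.5), (11.0, 12.0), 90.0)
top blue 452 [156.4093 170.1283] circ [154.5 172. ] 38.0 cloud med [0.5901 0.2503 0.0059] ((155.05873107910156, 169.76841735839844), (75.66268157958984, 12.355597496032715), 14.22596263885498)
top blue 2205 [149.8268 196.2236] circ [149.5333 195.6586] 41.4 cloud med [0.5401 0.2612 0.006 ] ((149.74530029296875, 195.5530548095703), (76.81947326660156, 33.7339973449707), 12.200469017028809)
top blue 636 [144.967  223.0566] circ [144.5 221.5] 38.7 cloud med [0.4896 0.2674 0.006 ] ((144.31100463867188, 223.09603881835938), (77.28890228271484, 11.276471138000488), 6.753573894500732)
```

View pics/crop1.png

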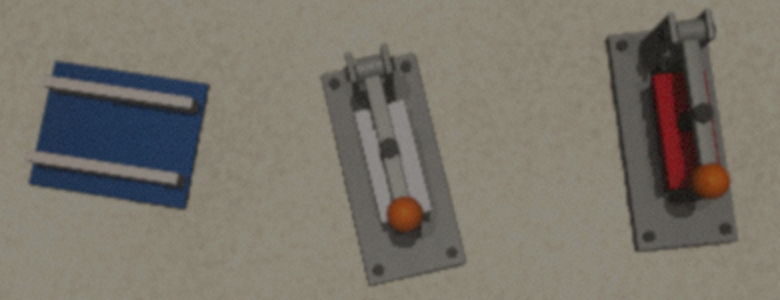

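View pics/crop2.png

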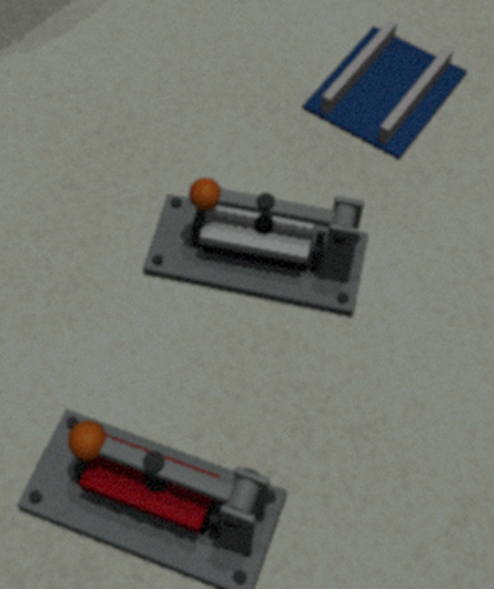

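Run:
```python
from h import *
from scipy.optimize import least_squares
np.set_printoptions(precision=4,suppress=True)
C={n:load(f"pics/{n}0.npz") for n in("scene","top")}
S,T=C["scene"],C["top"]
ballc={}
for nm,box in(("red",((0.42,0.72),(-0.34,-0.17))),("alu",((0.40,0.68),(-0.09,0.09))),("rack",((0.42,0.68),(0.15,0.40)))):
    Q={}
    for n,c in C.items():
        P=cloud(c);X=P[...,0];Y=P[...,1];Z=P[...,2]
        k=(c["range_z"]>0)&(X>box[0][0])&(X<box[0][1])&(Y>box[1][0])&(Y<box[1][1])
        hsv=cv2.cvtColor(c["pixels"],cv2.COLOR_RGB2HSV)
        lo,hi=(0.003,0.009) if nm=="rack" else (0.008,0.016)
        q=P[k&(Z>lo)&(Z<hi)]
        r=cv2.minAreaRect(q[:,:2].astype('f4'));print(nm,n,"base",len(q),r,"z",np.median(q[:,2]))
        g=P[k&(np.abs(Z)<0.004)];print("  bench z",np.median(g[:,2]))
        if nm!="rack":
            o=k&(hsv[...,0]>=5)&(hsv[...,0]<18)&(hsv[...,1]>150)&(Z>0.075)
            b=P[o]; f=least_squares(lambda s:np.linalg.norm(b-s,axis=1)-.015,b.mean(0)-[0,0,.008],loss='soft_l1',f_scale=.002)
            uv=np.argwhere(o)[:,::-1];(u,r)=cv2.minEnclosingCircle(uv.astype('f4'))
            Q[n]=u;print("  ball",f.x,len(b),u,r)
            hi=P[k&(Z>0.075)&~o];rr=cv2.minAreaRect(hi[:,:2].astype('f4'));print("  high rect",rr,hi[:,2].max())
            pm=k&(Z>0.045)&(Z<0.06); pp=P[pm]; print("  panel top",cv2.minAreaRect(pp[:,:2].astype('f4')),np.median(pp[:,2]),len(pp))
            # arm top line
            am=hi[(hi[:,2]<0.1)]; vx=cv2.fitLine(am[:,:2].astype('f4'),cv2.DIST_HUBER,0,.01,.01).ravel();print("  arm line",vx,np.arctan2(vx[1],vx[0]))
        else:
            q=P[k&(Z>0.026)&(Z<0.034)];print("  rails",cv2.minAreaRect(q[:,:2].astype('f4')),np.median(q[:,2]),q[:,:2].mean(0))
    if Q: print(nm,"tri",tri(S,Q["scene"],T,Q["top"]))
```

```text
red scene base 3941 ((0.538037121295929, -0.24835190176963806), (0.20058748126029968, 0.0911589190363884), 6.149235248565674) z 0.01159613614510056
  bench z -0.00027816190036172937
  ball [ 0.4885 -0.2533  0.0846] 295 (205.5, 341.5) 10.12432861328125
  high rect ((0.5509490966796875, -0.24673603475093842), (0.15428191423416138, 0.04391701519489288), 6.014564514160156) 0.09894764202076986
  panel top ((0.5526912212371826, -0.24707111716270447), (0.15086357295513153, 0.04586131125688553), 6.519574165344238) 0.05147600429611535 1467
  arm line [ 0.9951  0.0994  0.5812 -0.2454] 0.09951646
red top base 2943 ((0.5390253067016602, -0.2459842562675476), (0.1998278945684433, 0.09093732386827469), 6.384316921234131) z 0.01185167849550671
  bench z -0.00017925288030985382
  ball [ 0.4896 -0.2516  0.0848] 252 (444.47369384765625, 220.0) 9.5264253616333
  high rect ((0.5523195266723633, -0.24843668937683105), (0.15454037487506866, 0.04300231486558914), 9.705185890197754) 0.09835894548307712
  panel top ((0.5530573129653931, -0.2444096952676773), (0.1504022628068924, 0.04604947566986084), 6.17106
[... 1429 characters left out ...]
 np.float64(0.0016719966348193662))
rack scene base 2351 ((0.5507745742797852, 0.27571842074394226), (0.2575814425945282, 0.2466128170490265), 0.3836330473423004) z 0.005591268754223147
  bench z -0.00022829901625248873
  rails ((0.5397510528564453, 0.2600017189979553), (0.14231126010417938, 0.08148924261331558), 81.10044860839844) 0.029566529338708455 [0.5406 0.2572]
rack top base 4060 ((0.5477663278579712, 0.2756139934062958), (0.2525317668914795, 0.247266486287117), 0.5603665709495544) z 0.005909976441139197
  bench z 3.0033692744301933e-05
  rails ((0.5399049520492554, 0.2629202902317047), (0.14081797003746033, 0.08047197014093399), 81.55535125732422) 0.029932330810041687 [0.5393 0.2624]
```

```bash
cat >> h.py <<'E'
from scipy.spatial.transform import Rotation as Ro
def down(yaw):  # jaw z along (-sin,cos), tool y down
    z=np.array([-np.sin(yaw),np.cos(yaw),0]);y=np.array([0,0,-1.]);x=np.cross(y,z);return Ro.from_matrix(np.c_[x,y,z])
def go(o,p,yaw,p0=None,R0=None):
    R=Ro.from_quat(o["ee_rot"]) if R0 is None else R0; p0=o["position"] if p0 is None else p0
    out=[]
    for t in (0,np.pi):
        out.append((R.inv()*down(yaw+t)).as_rotvec())
    d=R.inv().apply(np.array(p)-p0)
    return d,out
E
python3 - <<'E'
from h import *
from workcell import *
np.set_printoptions(precision=4,suppress=True)
o=get_obs();R=Ro.from_quat(o["ee_rot"]);print(R.as_matrix())
S,T=[load(f"pics/{n}0.npz") for n in("scene","top")]
ax=np.array([np.cos(.108),np.sin(.108)]);ay=np.array([-ax[1],ax[0]])
for c in(S,T):
    P=cloud(c);hsv=cv2.cvtColor(c["pixels"],cv2.COLOR_RGB2HSV)
    k=((hsv[...,0]<5)|(hsv[...,0]>174))&(hsv[...,1]>150)&(P[...,2]>.03)&(P[...,2]<.07)&(P[...,1]<-.2)&(P[...,1]>-.3)
    q=P[k];q=q[(q[:,2]>.049)]
    w=q[:,:2]-[.5277,-.2484];a=w@ax;b=w@ay;print(len(q),np.percentile(a,[0,1,50,99,100]),np.percentile(b,[0,1,99,100]),np.median(q[:,2]))
    r=cv2.minAreaRect(q[:,:2].astype('f4'));print(r)
E
```

```text
[[ 0.9458 -0.0003  0.3248]
 [-0.3248 -0.0012  0.9458]
 [ 0.0001 -1.     -0.0012]]
1042 [-0.0398 -0.0388  0.0092  0.059   0.06  ] [-0.0246 -0.0238  0.001   0.002 ] 0.05163125270276381
((0.5388886332511902, -0.25831881165504456), (0.09989678114652634, 0.02644495666027069), 6.595890045166016)
692 [-0.0392 -0.0373  0.0098  0.0594  0.0605] [-0.0017 -0.0009  0.0235  0.024 ] 0.051768695430420356
((0.5370879769325256, -0.2359667271375656), (0.0998106524348259, 0.025668183341622353), 5.772677898406982)
```

Emit:
{"fn": "send_rows", "kwargs": {
  "motion": [
    [100, 0.36, 0, -0.27, 0, -0.1, 0],
    [100, 0.36, 0, -0.27, 0, -0.2, 0],
    [100, 0.36, 0, -0.27, 0, -0.3, 0],
    [100, 0.36, 0, -0.27, 0, -0.4, 0],
    [100, 0.36, 0, -0.27, 0, -0.439, 0],
    [100, 0.36, 0, -0.27, 0, -0.439, 0],
    [100, 0.36, 0, -0.27, 0, -0.439, 0],
    [100, 0.36, 0, -0.27, 0, -0.439, 0],
    [100, 0.36, 0, -0.27, 0, -0.439, 0],
    [100, 0.36, 0, -0.27, 0, -0.439, 0]
  ],
  "squeeze": 20
}}

```text
clock: 0.93
position: [0.4377, 0.2444, 0.2312]
ee_rot: [-0.706, -0.038, 0.038, 0.706]
ft_force: [0.7, 0.3, -0.9]
grip_width: 0.992
```

Run:
```python
from h import *
from workcell import *
np.set_printoptions(precision=4,suppress=True)
o=get_obs();print(o["joint_pos"],go(o,[.489,-.2525,.16],.108))
```

```text
[-0.7668  0.0539  0.1732  1.7904 -0.0099  1.298   1.0878] (array([-0.0026,  0.0711, -0.4996]), [array([-0.0002,  0.0002, -0.0001]), array([-0.0001, -3.1414,  0.0004])])
```

Emit:
{"fn": "send_rows", "kwargs": {
  "motion": [
    [100, 0, 0, -0.5, 0, 0, 0],
    [100, 0, 0, -0.5, 0, 0, 0],
    [100, 0, 0, -0.5, 0, 0, 0],
    [100, 0, 0, -0.5, 0, 0, 0],
    [100, 0, 0, -0.5, 0, 0, 0],
    [100, 0, 0, -0.5, 0, 0, 0],
    [100, 0, 0, -0.5, 0, 0, 0],
    [100, 0, 0, -0.5, 0, 0, 0],
    [100, 0, 0, -0.5, 0, 0, 0],
    [100, 0, 0, -0.5, 0, 0, 0]
  ]
}}

```text
clock: 1.77
position: [0.4817, -0.1698, 0.2314]
ee_rot: [-0.706, -0.038, 0.038, 0.706]
ft_force: [1.5, 0.3, 0.2]
grip_width: 0.997
```

Run:
```python
from h import *
from workcell import *
np.set_printoptions(precision=4,suppress=True)
o=get_obs();print(o["clock"],o["position"],o["joint_pos"],go(o,[.489,-.2525,.14],.108))
```

```text
1.7667 [ 0.4817 -0.1698  0.2314] [-0.3376  0.0694  0.6215  1.7877 -0.0423  1.2974  1.9734] (array([-0.0017,  0.0914, -0.083 ]), [array([-0.0002,  0.0004,  0.0005]), array([ 0.0007, -3.1412,  0.0004])])
```

Emit:
{"fn": "send_rows", "kwargs": {
  "motion": [
    [100, -0.001, 0.04, -0.083, 0, 0, 0],
    [100, -0.001, 0.06, -0.083, 0, 0, 0],
    [100, -0.001, 0.091, -0.083, 0, 0, 0],
    [100, -0.001, 0.091, -0.083, 0, 0, 0],
    [100, -0.001, 0.091, -0.083, 0, 0, 0],
    [100, -0.001, 0.091, -0.083, 0, 0, 0]
  ]
}}

```text
clock: 2.27
position: [0.4903, -0.2498, 0.1409]
ee_rot: [-0.706, -0.038, 0.038, 0.706]
ft_force: [-0.3, -0.1, 0.7]
grip_width: 0.998
```

Run:
```python
from h import *
from workcell import *
np.set_printoptions(precision=4,suppress=True)
o=get_obs();print(o["clock"],o["position"],o["joint_pos"],go(o,[.489,-.2525,.063],.108))
c=camera("scene");cv2.imwrite("pics/s1.png",c["pixels"][:,:,::-1])
```

```text
2.2667 [ 0.4903 -0.2498  0.1409] [-0.1911  0.2734  0.6758  1.8054 -0.1882  1.1281  2.2271] (array([-0.0016,  0.0779, -0.0025]), [array([-0.0003,  0.0006, -0.0002]), array([-0.0003, -3.141 ,  0.0004])])
```

View pics/s1.png

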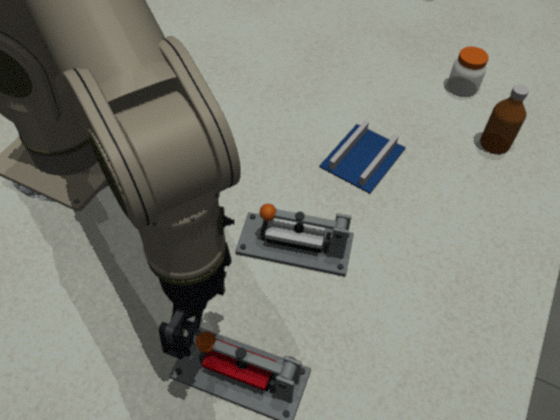

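The scene view shows the gripper hovering over the red clamp's ball at (205,342), with the twin clear. I'll descend and grip the ball.

Emit:
{"fn": "send_rows", "kwargs": {
  "motion": [
    [100, -0.001, 0.03, -0.001, 0, 0, 0],
    [100, -0.001, 0.06, -0.001, 0, 0, 0],
    [100, -0.001, 0.078, -0.001, 0, 0, 0],
    [100, -0.001, 0.078, -0.001, 0, 0, 0],
    [80, -0.001, 0.078, -0.001, 0, 0, 0],
    [60, -0.001, 0.078, -0.001, 0, 0, 0],
    [30, -0.001, 0.078, -0.001, 0, 0, 0],
    [10, -0.001, 0.078, -0.001, 0, 0, 0],
    [10, -0.001, 0.078, -0.001, 0, 0, 0],
    [10, -0.001, 0.078, -0.001, 0, 0, 0]
  ],
  "squeeze": 20
}}

```text
clock: 3.15
position: [0.49, -0.2522, 0.0636]
ee_rot: [0.706, 0.039, -0.037, -0.706]
ft_force: [-1.3, -0.8, 7.3]
grip_width: 0.335
```

Run:
```python
from h import *
from workcell import *
np.set_printoptions(precision=4,suppress=True)
o=get_obs();print(o["clock"],o["position"],o["grip_width"],o["ft_force"],go(o,[.489,-.2525,.063],.108))
```

```text
3.15 [ 0.49   -0.2522  0.0636] 0.33548562823377787 [-1.2782 -0.7541  7.2759] (array([-0.0011,  0.0006, -0.0002]), [array([0.0011, 0.0001, 0.0022]), array([ 0.0035, -3.1415, -0.0017])])
```

Emit:
{"fn": "send_rows", "kwargs": {
  "motion": [
    [10, 0.001, -0.017, 0, 0, 0, 0],
    [10, 0.005, -0.034, 0, 0, 0, 0],
    [10, 0.011, -0.051, 0, 0, 0, 0],
    [10, 0.019, -0.066, 0, 0, 0, 0],
    [10, 0.029, -0.08, 0, 0, 0, 0],
    [10, 0.041, -0.093, 0, 0, 0, 0],
    [10, 0.055, -0.104, 0, 0, 0, 0],
    [10, 0.07, -0.112, 0, 0, 0, 0],
    [10, 0.086, -0.119, 0, 0, 0, 0],
    [10, 0.086, -0.119, 0, 0, 0, 0]
  ],
  "squeeze": 20
}}

```text
clock: 3.98
position: [0.5773, -0.2428, 0.1832]
ee_rot: [0.707, 0.04, -0.038, -0.705]
ft_force: [-2.5, -1.5, 8.2]
grip_width: 0.334
```

Run:
```python
from h import *
from workcell import *
np.set_printoptions(precision=4,suppress=True)
o=get_obs();print(o["clock"],o["position"],o["grip_width"],o["ft_force"],o["joint_pos"])
for n in("scene","top"):
    c=camera(n);cv2.imwrite(f"pics/{n}2.png",c["pixels"][:,:,::-1])
```

```text
3.9833 [ 0.5773 -0.2428  0.1832] 0.3337670781827843 [-2.5288 -1.5345  8.2048] [-0.1752  0.4109  0.6537  1.5563 -0.2571  1.2583  2.1969]
```

View pics/scene2.png

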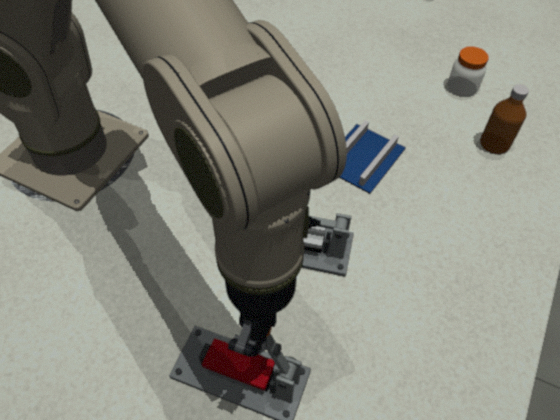

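The scene view shows the ball still in the grip, with the clamp arm at about 70° near (270,345) and the red panel seated at (237,365). I'll carry on over centre.

Emit:
{"fn": "send_rows", "kwargs": {
  "motion": [
    [10, 0.017, -0.004, 0, 0, 0, 0],
    [10, 0.034, -0.006, 0, 0, 0, 0],
    [10, 0.052, -0.005, 0, 0, 0, 0],
    [10, 0.069, -0.002, 0, 0, 0, 0],
    [10, 0.085, 0.003, 0, 0, 0, 0],
    [10, 0.097, 0.009, 0, 0, 0, 0],
    [10, 0.097, 0.009, 0, 0, 0, 0],
    [60, 0.097, 0.009, 0, 0, 0, 0],
    [100, 0.097, 0.009, 0, 0, 0, 0],
    [100, 0.097, 0.009, 0, 0, 0, 0]
  ],
  "squeeze": 20
}}

```text
clock: 4.92
position: [0.6706, -0.2315, 0.1722]
ee_rot: [-0.706, -0.038, 0.038, 0.706]
ft_force: [0.3, -0.3, -0.2]
grip_width: 0.748
```

Emit:
{"fn": "send_rows", "kwargs": {
  "motion": [
    [100, 0, -0.03, 0, 0, 0, 0],
    [100, 0, -0.06, 0, 0, 0, 0],
    [100, -0.03, -0.07, 0, 0, 0, 0],
    [100, -0.07, -0.07, 0, 0, 0, 0],
    [100, -0.11, -0.07, 0, 0, 0, 0],
    [100, -0.15, -0.07, 0, 0, 0, 0],
    [100, -0.19, -0.07, 0, 0, 0, 0],
    [100, -0.22, -0.07, 0, 0, 0, 0],
    [100, -0.22, -0.07, 0, 0, 0, 0]
  ]
}}

```text
clock: 5.67
position: [0.4466, -0.2574, 0.2426]
ee_rot: [-0.705, -0.036, 0.036, 0.707]
ft_force: [0.6, -0.9, -0.0]
grip_width: 1.002
```

Run:
```python
from h import *
from workcell import *
np.set_printoptions(precision=4,suppress=True)
o=get_obs();print(o["clock"],o["position"],o["grip_width"],o["ft_force"],o["joint_pos"])
for n in("scene","top"):
    c=camera(n);cv2.imwrite(f"pics/{n}3.png",c["pixels"][:,:,::-1]);np.savez(f"pics/{n}3.npz",**c)
```

```text
5.6667 [ 0.4466 -0.2574  0.2426] 1.001917047137645 [ 0.6038 -0.8934 -0.0188] [-0.2409  0.0778  0.7216  1.7621 -0.0559  1.3224  2.1666]
```

View pics/scene3.png

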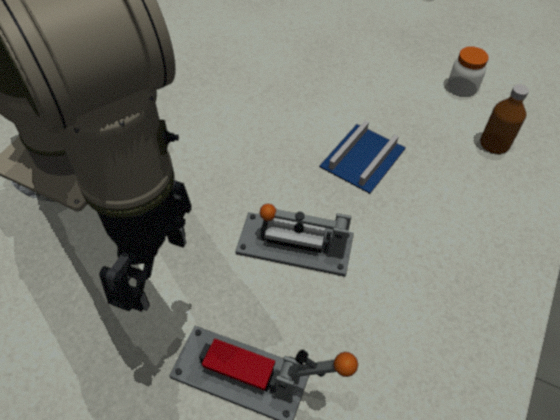

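View pics/top3.png

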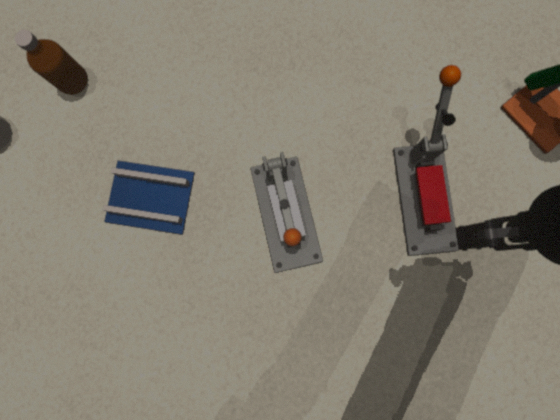

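Both views show the red clamp lying open, its ball at (345,363) in scene and (450,75) in top. The panel is fully exposed at (239,363) / (432,195), and the twin is still shut. Next I'll re-measure the panel.

Run:
```python
from h import *
from workcell import *
np.set_printoptions(precision=4,suppress=True)
S,T=[load(f"pics/{n}3.npz") for n in("scene","top")]
cc=[]
for c in(S,T):
    P=cloud(c);hsv=cv2.cvtColor(c["pixels"],cv2.COLOR_RGB2HSV)
    k=((hsv[...,0]<5)|(hsv[...,0]>174))&(hsv[...,1]>150)&(P[...,2]>.049)&(P[...,2]<.07)&(P[...,1]<-.2)&(P[...,1]>-.3)
    q=P[k];r=cv2.minAreaRect(q[:,:2].astype('f4'));print(r,np.median(q[:,2]))
    uv=np.argwhere(k)[:,::-1].astype('f4');r2=cv2.minAreaRect(uv);cc.append(np.array(r2[0]));print(r2, plane(c,r2[0],.052))
print("tri top centre",tri(S,cc[0],T,cc[1]))
o=get_obs();print(go(o,[.538,-.2472,.14],.109))
```

```text
((0.5377902388572693, -0.2493453025817871), (0.10014075040817261, 0.045000553131103516), 6.32889986038208) 0.051711321280935106
((238.11643981933594, 362.8561706542969), (67.53274536132812, 30.079574584960938), 20.556045532226562) [ 0.5382 -0.2501  0.052 ]
((0.5384113788604736, -0.24584947526454926), (0.10003969073295593, 0.04509579390287399), 6.149795055389404) 0.05178847670875437
((432.71026611328125, 194.0452880859375), (58.29270935058594, 26.46019744873047), 81.11934661865234) [ 0.538  -0.2452  0.052 ]
tri top centre (array([ 0.538 , -0.2478,  0.0464]), np.float64(0.0024939380707256257))
(array([ 0.0867,  0.103 , -0.0014]), [array([-0.0018, -0.0016,  0.0022]), array([-0.0035,  3.14  , -0.0028])])
```

Emit:
{"fn": "send_rows", "kwargs": {
  "motion": [
    [100, 0.04, 0.02, -0.001, 0, 0, 0],
    [100, 0.08, 0.04, -0.001, 0, 0, 0],
    [100, 0.087, 0.07, -0.001, 0, 0, 0],
    [100, 0.087, 0.1, -0.001, 0, 0, 0],
    [100, 0.087, 0.13, -0.001, 0, 0, 0],
    [100, 0.087, 0.13, -0.001, 0, 0, 0],
    [100, 0.087, 0.13, -0.001, 0, 0, 0]
  ]
}}

```text
clock: 6.35
position: [0.5386, -0.2465, 0.1113]
ee_rot: [-0.706, -0.037, 0.04, 0.706]
ft_force: [0.8, -0.7, 0.6]
grip_width: 1.0
```

Run:
```python
from h import *
from workcell import *
np.set_printoptions(precision=4,suppress=True)
o=get_obs();print(o["clock"],o["position"],o["ft_force"],go(o,[.538,-.2475,.0245],.109))
```

```text
6.35 [ 0.5386 -0.2465  0.1113] [ 0.8311 -0.732   0.5552] (array([-0.0005,  0.0868, -0.001 ]), [array([-0.0008, -0.0001, -0.0033]), array([ 0.0051,  3.1415, -0.0013])])
```

Emit:
{"fn": "send_rows", "kwargs": {
  "motion": [
    [100, -0.001, 0.03, -0.001, 0, 0, 0],
    [100, -0.001, 0.06, -0.001, 0, 0, 0],
    [100, -0.001, 0.08, -0.001, 0, 0, 0],
    [100, -0.001, 0.087, -0.001, 0, 0, 0],
    [100, -0.001, 0.087, -0.001, 0, 0, 0],
    [70, -0.001, 0.087, -0.001, 0, 0, 0],
    [40, -0.001, 0.087, -0.001, 0, 0, 0],
    [30, -0.001, 0.087, -0.001, 0, 0, 0],
    [30, -0.001, 0.087, -0.001, 0, 0, 0],
    [30, -0.001, 0.087, -0.001, 0, 0, 0]
  ],
  "squeeze": 40
}}

```text
clock: 7.18
position: [0.5391, -0.2484, 0.027]
ee_rot: [0.706, 0.039, -0.037, -0.706]
ft_force: [-1.4, 1.8, 7.7]
grip_width: 0.52
```

Run:
```python
from h import *
from workcell import *
np.set_printoptions(precision=4,suppress=True)
o=get_obs();print(o["clock"],o["position"],o["grip_width"]*85,o["ft_force"],o["torque"])
```

```text
7.1833 [ 0.5391 -0.2484  0.027 ] 44.18880729388361 [-1.3951  1.8447  7.6607] [ 0.207   0.3118 -0.0358]
```

Emit:
{"fn": "send_rows", "kwargs": {
  "motion": [
    [30, 0, -0.01, 0, 0, 0, 0],
    [30, 0, -0.03, 0, 0, 0, 0],
    [30, 0, -0.055, 0, 0, 0, 0],
    [30, 0, -0.085, 0, 0, 0, 0],
    [30, 0, -0.11, 0, 0, 0, 0],
    [30, 0, -0.13, 0, 0, 0, 0],
    [30, 0, -0.14, 0, 0, 0, 0],
    [30, 0, -0.14, 0, 0, 0, 0]
  ],
  "squeeze": 40
}}

```text
clock: 7.85
position: [0.5391, -0.2488, 0.168]
ee_rot: [0.706, 0.04, -0.037, -0.706]
ft_force: [0.1, -0.5, -2.2]
grip_width: 0.513
```

Run:
```python
from h import *
from workcell import *
np.set_printoptions(precision=4,suppress=True)
o=get_obs();print(o["clock"],o["position"],o["grip_width"]*85,o["ft_force"],o["torque"],o["joint_pos"])
print(go(o,[.50,0,.17],-.02),go(o,[.54,.2615,.13],-.151))
for n in("scene","top"):
    c=camera(n);cv2.imwrite(f"pics/{n}4.png",c["pixels"][:,:,::-1]);np.savez(f"pics/{n}4.npz",**c)
```

```text
7.85 [ 0.5391 -0.2488  0.168 ] 43.645845689709866 [ 0.1341 -0.4599 -2.2207] [-0.0816 -0.0063  0.0233] [-0.2008  0.3519  0.6904  1.666  -0.2385  1.2054  2.2233]
(array([-0.012 , -0.0023,  0.2516]), [array([0.0008, 0.128 , 0.004 ]), array([ 0.0061, -3.0136, -0.0013])]) (array([0.0558, 0.0377, 0.5073]), [array([0.0006, 0.259 , 0.0041]), array([ 0.0059, -2.8826, -0.0008])])
```

View pics/scene4.png

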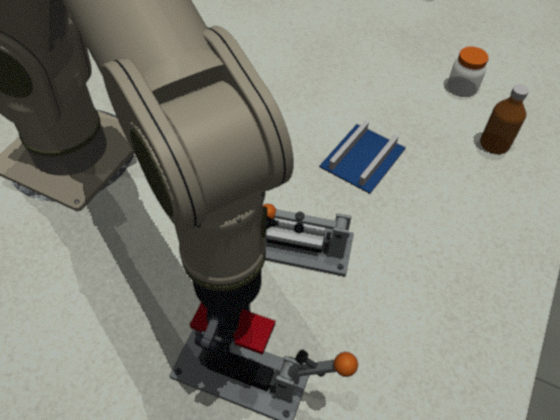

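Panel held level at (233,327), clear of its fixture. I'll carry it over to the rack.

Emit:
{"fn": "send_rows", "kwargs": {
  "motion": [
    [30, 0.002, 0, 0.012, 0, 0.01, 0],
    [30, 0.005, 0, 0.036, 0, 0.03, 0],
    [30, 0.009, 0, 0.07, 0, 0.05, 0],
    [30, 0.013, 0, 0.105, 0, 0.08, 0],
    [30, 0.017, 0, 0.14, 0, 0.11, 0],
    [30, 0.021, 0, 0.175, 0, 0.14, 0],
    [30, 0.025, 0, 0.21, 0, 0.17, 0],
    [30, 0.029, 0, 0.245, 0, 0.2, 0],
    [30, 0.033, 0, 0.28, 0, 0.23, 0],
    [30, 0.037, 0, 0.315, 0, 0.259, 0]
  ],
  "squeeze": 40
}}

```text
clock: 8.78
position: [0.5396, 0.0706, 0.1636]
ee_rot: [0.705, -0.055, 0.053, -0.705]
ft_force: [0.6, -0.8, -2.8]
grip_width: 0.514
```

Run:
```python
from h import *
from workcell import *
np.set_printoptions(precision=4,suppress=True)
o=get_obs();print(o["clock"],o["position"],o["grip_width"]*85,o["ft_force"])
print(go(o,[.54,.2615,.13],-.151))
```

```text
8.7833 [0.5396 0.0706 0.1636] 43.72302399155743 [ 0.6021 -0.7732 -2.7848]
(array([-0.0284,  0.0335,  0.1888]), [array([ 0.001 , -0.0012, -0.0023]), array([0.0037, 3.1404, 0.0016])])
```

Emit:
{"fn": "send_rows", "kwargs": {
  "motion": [
    [30, -0.005, 0, 0.035, 0, 0, 0],
    [30, -0.01, 0, 0.07, 0, 0, 0],
    [30, -0.015, 0, 0.105, 0, 0, 0],
    [30, -0.02, 0.01, 0.14, 0, 0, 0],
    [30, -0.025, 0.02, 0.17, 0, 0, 0],
    [30, -0.028, 0.03, 0.185, 0, 0, 0],
    [30, -0.028, 0.034, 0.189, 0, 0, 0],
    [30, -0.028, 0.034, 0.189, 0, 0, 0],
    [30, -0.028, 0.034, 0.189, 0, 0, 0]
  ],
  "squeeze": 40
}}

```text
clock: 9.53
position: [0.5415, 0.2581, 0.1305]
ee_rot: [0.706, -0.054, 0.053, -0.704]
ft_force: [-0.1, -1.2, -1.6]
grip_width: 0.521
```

Run:
```python
from h import *
from workcell import *
np.set_printoptions(precision=4,suppress=True)
o=get_obs();print(o["clock"],o["position"],o["grip_width"]*85,o["ft_force"])
print(go(o,[.541,.2615,.02],-.151))
for n in("scene","top"):
    c=camera(n);cv2.imwrite(f"pics/{n}5.png",c["pixels"][:,:,::-1]);np.savez(f"pics/{n}5.npz",**c)
    P=cloud(c);hsv=cv2.cvtColor(c["pixels"],cv2.COLOR_RGB2HSV)
    k=((hsv[...,0]<4)|(hsv[...,0]>174))&(hsv[...,1]>150)&(P[...,2]>.12)&(P[...,2]<.18)&(P[...,1]>.15)
    q=P[k]
    if len(q)>20: print(n,len(q),cv2.minAreaRect(q[:,:2].astype('f4')),np.percentile(q[:,2],[5,50,95]))
```

```text
9.5333 [0.5415 0.2581 0.1305] 44.24555254570022 [-0.097  -1.2476 -1.5771]
(array([-0.0009,  0.1104,  0.0035]), [array([ 0.0021, -0.0013, -0.0009]), array([0.0014, 3.1403, 0.0032])])
scene 567 ((0.5419621467590332, 0.24578562378883362), (0.10301269590854645, 0.06808063387870789), 9.684759140014648) [0.1488 0.1547 0.157 ]
top 969 ((0.5403139591217041, 0.2573094069957733), (0.044137123972177505, 0.0982172042131424), 82.0289306640625) [0.154  0.156  0.1578]
```

View pics/scene5.png

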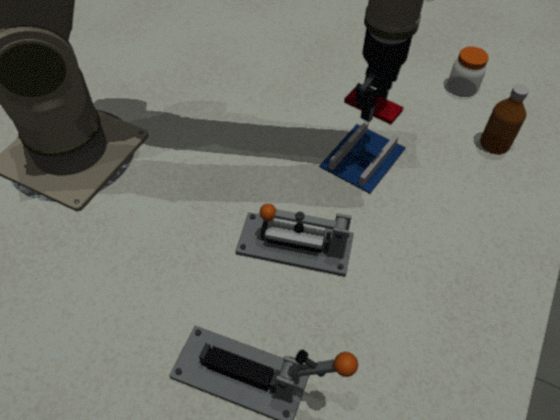

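View pics/top5.png

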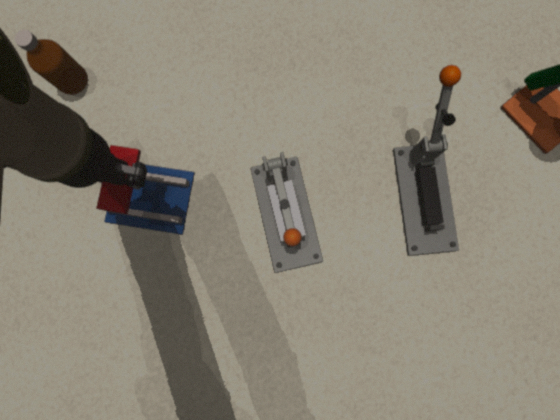

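The panel sits level in the grip above the rack: top face z≈0.156, centre ≈(0.540,0.257), square to the rails. I'll lower it slowly.

Emit:
{"fn": "send_rows", "kwargs": {
  "motion": [
    [30, 0, 0.02, 0.002, 0, 0, 0],
    [30, 0, 0.045, 0.002, 0, 0, 0],
    [30, 0, 0.07, 0.002, 0, 0, 0],
    [30, 0, 0.085, 0.002, 0, 0, 0],
    [30, 0, 0.095, 0.002, 0, 0, 0],
    [30, 0, 0.101, 0.002, 0, 0, 0],
    [30, 0, 0.105, 0.002, 0, 0, 0],
    [30, 0, 0.108, 0.002, 0, 0, 0],
    [30, 0, 0.108, 0.002, 0, 0, 0]
  ],
  "squeeze": 40
}}

```text
clock: 10.38
position: [0.5422, 0.262, 0.0237]
ee_rot: [-0.705, 0.053, -0.054, 0.705]
ft_force: [0.2, -0.5, -2.4]
grip_width: 0.519
```

Run:
```python
from h import *
from workcell import *
np.set_printoptions(precision=4,suppress=True)
o=get_obs();print(o["clock"],o["position"],o["grip_width"]*85,o["ft_force"])
print(go(o,[.541,.2615,.0165],-.151))
for n in("scene","top"):
    c=camera(n);cv2.imwrite(f"pics/{n}6.png",c["pixels"][:,:,::-1])
    P=cloud(c);hsv=cv2.cvtColor(c["pixels"],cv2.COLOR_RGB2HSV)
    k=((hsv[...,0]<4)|(hsv[...,0]>174))&(hsv[...,1]>150)&(P[...,2]>.035)&(P[...,2]<.08)&(P[...,1]>.15)
    q=P[k]
    if len(q)>20: print(n,len(q),cv2.minAreaRect(q[:,:2].astype('f4')),np.percentile(q[:,2],[5,50,95]))
```

```text
10.3833 [0.5422 0.262  0.0237] 44.10052729643102 [ 0.2492 -0.4722 -2.4368]
(array([-0.0011,  0.0072, -0.0007]), [array([-0.0006, -0.    ,  0.0005]), array([-0.0008,  3.1416, -0.0009])])
scene 489 ((0.6465154886245728, 0.30202609300613403), (0.3301655054092407, 0.08515632152557373), 24.32103729248047) [0.0415 0.0479 0.0505]
top 713 ((0.5401580333709717, 0.26188230514526367), (0.044940877705812454, 0.09854824095964432), 79.45503234863281) [0.0465 0.0488 0.0508]
```

View pics/scene6.png

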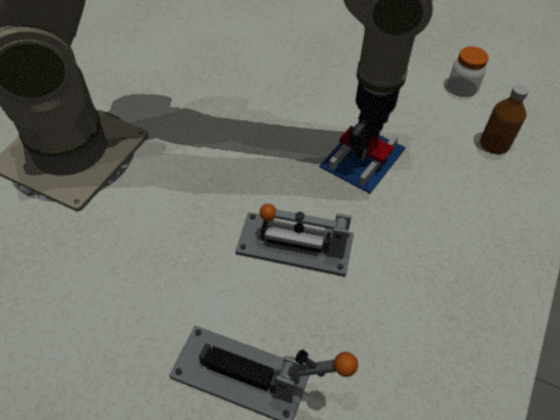

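Emit:
{"fn": "send_rows", "kwargs": {
  "motion": [
    [30, -0.001, 0.002, 0, 0, 0, 0],
    [30, -0.001, 0.004, 0, 0, 0, 0],
    [30, -0.001, 0.006, 0, 0, 0, 0],
    [30, -0.001, 0.007, 0, 0, 0, 0],
    [30, -0.001, 0.007, 0, 0, 0, 0],
    [30, -0.001, 0.007, 0, 0, 0, 0]
  ],
  "squeeze": 40
}}

```text
clock: 10.98
position: [0.5409, 0.2623, 0.017]
ee_rot: [-0.705, 0.053, -0.053, 0.705]
ft_force: [-4.3, -1.4, 7.4]
grip_width: 0.519
```

Contact with the rails is felt: the vertical force rose from -2.4 to +7.4 N. Releasing.

Emit:
{"fn": "send_rows", "kwargs": {
  "motion": [
    [56, 0, 0, 0, 0, 0, 0],
    [65, 0, 0, 0, 0, 0, 0],
    [80, 0, 0, 0, 0, 0, 0],
    [100, 0, 0, 0, 0, 0, 0],
    [100, 0, 0, 0, 0, 0, 0],
    [100, 0, 0, 0, 0, 0, 0],
    [100, 0, 0, 0, 0, 0, 0]
  ],
  "squeeze": 20
}}

```text
clock: 11.57
position: [0.5409, 0.2621, 0.0163]
ee_rot: [-0.705, 0.053, -0.053, 0.705]
ft_force: [0.0, 0.3, 0.6]
grip_width: 1.004
```

Emit:
{"fn": "send_rows", "kwargs": {
  "motion": [
    [100, 0, -0.02, 0, 0, 0, 0],
    [100, 0, -0.05, 0, 0, 0, 0],
    [100, 0, -0.08, 0, 0, 0, 0],
    [100, 0, -0.12, 0, 0, 0, 0],
    [100, -0.03, -0.16, 0, 0, 0, 0],
    [100, -0.07, -0.2, 0, 0, 0, 0],
    [100, -0.1, -0.22, 0, 0, 0, 0],
    [100, -0.1, -0.22, 0, 0, 0, 0],
    [100, -0.1, -0.22, 0, 0, 0, 0]
  ]
}}

```text
clock: 12.32
position: [0.4403, 0.2793, 0.2396]
ee_rot: [-0.703, 0.051, -0.053, 0.707]
ft_force: [2.0, 2.0, -0.0]
grip_width: 1.0
```

Run:
```python
from h import *
from workcell import *
np.set_printoptions(precision=4,suppress=True)
o=get_obs();print(o["clock"],o["position"],o["grip_width"]*85,o["ft_force"])
for n in("scene","top"):
    c=camera(n);cv2.imwrite(f"pics/{n}7.png",c["pixels"][:,:,::-1])
    P=cloud(c);hsv=cv2.cvtColor(c["pixels"],cv2.COLOR_RGB2HSV)
    k=((hsv[...,0]<4)|(hsv[...,0]>174))&(hsv[...,1]>150)&(P[...,2]>.037)&(P[...,2]<.08)&(P[...,1]>.15)&(P[...,1]<.4)&(P[...,0]<.65)
    q=P[k]
    if len(q)>20:
        print(n,len(q),cv2.minAreaRect(q[:,:2].astype('f4')),np.percentile(q[:,2],[5,50,95]))
        A=np.linalg.lstsq(np.c_[q[:,:2],np.ones(len(q))],q[:,2],rcond=None)[0];print("slope",A[:2])
```

```text
12.3167 [0.4403 0.2793 0.2396] 84.95775163045398 [ 1.9771  1.9779 -0.0398]
scene 820 ((0.5402876138687134, 0.25921499729156494), (0.04606800898909569, 0.09967491030693054), 80.52427673339844) [0.0387 0.0415 0.044 ]
slope [0.0028 0.0077]
top 1366 ((0.5393298864364624, 0.2625177502632141), (0.04548460990190506, 0.09928258508443832), 81.31755065917969) [0.0399 0.0419 0.0438]
slope [-0.0003  0.0065]
```

View pics/scene7.png

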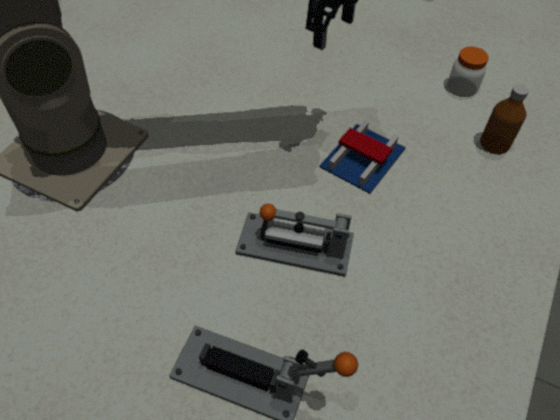

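View pics/top7.png

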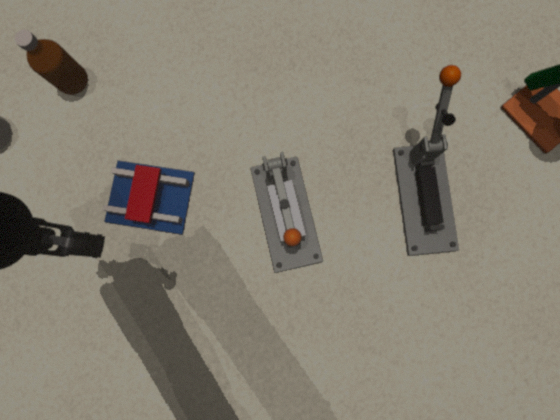

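The red panel bridges both rails at (366,146) in scene and (143,194) in top. Its clamp is open, the twin is shut, and the gripper is clear of everything. Handing in.

```bash
python3 -c "
from workcell import *
print(hand_in())"
```

```text
the job is handed in; nothing more can be done
None
```

The red panel is on the drying rack and its clamp is open; I handed the job in at about 12.3 s. The hand-in reports no verdict, so what follows rests on my own checks.

**What I did:** I gripped the red clamp's ball and carried it over centre along its arc. I let go at about 118°, and it fell open and stayed open. I then gripped the panel by its long edges, lifted it out, carried it over the twin, and lowered it until I felt contact on the rails (+7 N) before opening the fingers.

**Last checks:**
- **Position:** the panel centre measured (0.540, 0.259) in the scene view and (0.539, 0.2625) in the top view. The rack middle is about (0.540, 0.2615).
- **Height and tilt:** the panel's top face is at 0.042 m, which matches resting on the rails, and it slopes less than 0.01 rad.
- **Squareness:** it is square to the rails within about 1°.
- **Clamps and gripper:** both views show the red clamp open, the twin shut, and the gripper clear of everything.

**Disagreement:** the two cameras differed by 2–4 mm in y throughout. I used values in between, and the difference is well inside the 25 mm tolerance.

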